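Clamp a polished sphere in the quick-release stone clamp

ROBOT

A 6-joint arm with a two-finger parallel gripper is mounted at the origin on a cart in front of the work surface, level with it; the furniture and walls round the work are solid. World frame = base frame: x ahead of the robot, y to its left, z up, the work surface at z = 0. Lengths are in m, angles in rad, forces in N, time in s.
With the tool pointing down it reaches from about 0.35 to 0.975 m from the base axis. Payload 4.9 kg.
Tool frame: the origin (TCP) lies on the centre line of the jaws, within the pads' length; the fingertips stand manip.tip_reach ahead of it and the grasp point (between the pads) is the TCP (manip.tip_reach is the distance from the TCP to the fingertips, in m); z points along the fingers, y is the line along which they close (so a half turn about z gives the same grasp; the last joint's range is limited). The gripper opens to 85 mm and grips with 20 to 120 N. Pads are 22 mm wide; open, the fingers measure 114 mm over their backs; the gripper's body (76 mm by 85 mm) begins 54 mm behind the grasp point. The pads swing forward as they close: fully open they stand 13 mm farther back than shut.
Start: joints at [-1.463, 0.053, 1.613, -0, 1.476, -0.119], TCP at [0.141, -0.609, 0.25] pointing down, gripper open.
Joint ranges: [-3.01, 3.01], [-1.01, 2.22], [0.06, 2.58], [-1.02, 4.17], [0.09, 2.62], [-3.14, 3.14]. Speed limits (rad/s): [2.57, 2.57, 3.14, 3.14, 3.14, 3.14].

INTERFACE

Orientations are given as a unit quaternion [w, x, y, z].
In Python, from plant import manip gives the robot as it stands. The module is installed in compiled form; this text tells all that it offers.
- The arm moves only by the tool move_arm, never from a script. Its argument "rows" is a list of rows, each a list of 7 numbers: the shift along the tool's x, y, z in cm, then the turn, a rotation vector about the tool's x, y, z in degrees, then the opening, from -1 (shut) to 1 (fully open). In form: [[tx, ty, tz, ax, ay, az, jaw], ...]. A call has 1 to 20 rows; each row shifts and turns the commanded pose from where the row before left it, along the tool's axes as they then stand; what a row does not reach is not made up. A row lasts 1/12 s, in which the tool goes at most 41.7 mm and 7.16 degrees, less where a joint would pass 70% of its speed; a pose out of reach is approached as far as the arm can. A call is refused whole if a number of a shift passes 4.17 or a number of a turn 7.16, either way. A call with a gripper value outside its range is refused whole. The fingers move at their own pace and stop on an object; the grip force is fixed at half the most. Time passes only in rows, so rows that do not move let the fingers close. It gives the time, the measured TCP pose, the force, the opening and the grip force at its end, in the units of the state.
- manip.state(): the state, without advancing time (a new reading comes with each control period).
- manip.grab_frame(name): name is "scene" or "top" or "wrist"; returns a dict with "img" (480x640x3 uint8, blue, green, red), "mtx" (3x3 intrinsics, pixels), "k1" (the pictures are not rectified: a ray, as slopes to the right and down, at radius r is drawn at 1 + k1 r^2 times it, then the intrinsics apply), "R" (3x3) and "t" (3): a world point X has camera coordinates R X + t. Camera axes: x right, y down, z forward; pixel columns grow to the right and rows downward; lengths in m; the calibration is good to about 2 mm. A picture is of the moment at which its call begins. There is no depth.
- manip.job_done(): hands the job in; it is judged then, once.
The state is a dict: "time": time; "joint_pos": joint angles; "joint_vel": joint speeds; "joint_efforts": joint torques, N m; "tool_pos": TCP position; "tool_rot": TCP orientation; "contact_force": force on the tool from outside, world axes, zero at the start; "ft_torque": the same for the moment, N m; "gripper_width": opening from 0.0 (shut) to 1.0 (fully open); "grasp_force": force on a finger pad.
Only numpy, scipy, OpenCV 4.12 (cv2) and the standard library are available. Lean on these libraries where they do the work, as an engineer would, in place of code of your own. Each camera call takes 0.05 s, during which the arm holds its last target. There are 200 camera calls.

TASK

Clamp the polished stone ball for drilling: lift it off its ring and lay it gently on the two sleeved rods between the jaws of the blue clamp. Then squeeze the red catch of the sliding jaw against the fixed grip and, keeping it squeezed, slide the jaw up until its sprung pad presses the stone against the fixed jaw with about 18 newtons (never over 24), and let go there, so that the catch drops into a notch and the stone stays firmly held. Do not drop the stone, and do not shove the screwdriver, the tin or the green bar about.

Things in the scene. Friction and masses are not known exactly. Their poses are not given: they have to be found in the camera images.
- clamp: blue and dark steel clamp, bolted down, 330 x 130 mm, 87 mm high. Origin on the bench, on its middle line; x points from the sliding jaw towards the fixed jaw (the pressing direction), z up. Two guide rods run along x at y = +-20 mm, axes 20 mm up; their black rubber sleeves, 16 mm thick, from x = 18 to 86 mm carry the stone. Bed from x = -195 to 135 mm
- seat (a point): point of the clamp (x = 60, z = 56 mm in its frame) where the stone's centre stands when the stone lies on both sleeves against the rubber vee of the fixed jaw; a stone laid on the sleeves farther back is pushed or rolls along them to here
- stone_center (a point): centre of the dark polished stone ball, 66 mm across, 0.3 to 0.5 kg; it starts on a ring stand 23 mm high and 48 mm across (centre about 50 mm up), and on the sleeves its centre is 56 mm up
- stone: the same stone ball; origin at its underside as it starts (turns with the ball)
- jaw: sliding jaw (blue), runs on the rods along the clamp's x; same axes. Origin at bench height under the front of its upright plate (12 mm thick, 56 mm wide, top 80 mm up). Behind it stands the fixed grip, a blue lug at x = -90 to -78 mm, 28 mm wide, top 92 mm up. With the catch squeezed the slide drags about 1 N, plus 0.6 N for each 10 mm/s
- grip (a point): point on the sliding jaw, 80 mm up (x = -79.5 mm in the jaw's frame): the middle of grip and catch when fully squeezed; hold here from above, fingers closing along the clamp's x, one behind the fixed grip, one in front of the red catch (40 mm free between catch and plate). Open about 75 mm to come down over both
- catch (a joint): red catch paddle just in front of the fixed grip, 22 mm wide, 8 mm thick, top about 91 mm up, hinged 17 mm up. 0 = sprung forward, tooth in a notch, jaw locked both ways (grip and catch are then 37 mm thick, 80 mm up); 0.26 rad = fully squeezed back to the grip (21 mm thick), jaw free; above 0.18 the tooth clears the rack. It springs back; about 8 N holds it squeezed
- screwdriver: loose screwdriver with red handle, 194 mm long, lying to the right of the clamp; leave alone. Origin at its middle, underside
- tin_grit: loose grey powder tin, 69 mm across, 92 mm high, behind the clamp; leave alone. Origin under its centre
- compound_green: loose green bar of polishing compound, 107 x 36 x 30 mm, to the right of the clamp; leave alone. Origin under its centre
- boss (a point): front of the jaw's steel boss, 56 mm up, from which a brass screw carries the sprung pad (30 mm across, black rubber face). The spring gives 0.67 mm a newton, at most 18 mm. The screw was left at any setting: the pad's face stands 34 to 60 mm ahead of this point, and is not measured
- notches (a point): middle of the rack in the clamp's bed: steel bars across it every 6 mm; the catch's tooth drops between them. Let go over a bar, the tooth rests on it (catch about 0.15) and the pad, pressed on the stone, backs the jaw off until the tooth drops in and holds. With the fingers' own opening the jaw backs off up to 9 mm in all and the pad loses up to 13 N
Mind the look-alikes: they are no part of the job. What is shaped like the stone but orange or pink is not meant.

How it is judged:
By the outcome, as a careful person would: the job done as asked, in the order asked, and still so for the second after the job is handed in, with the robot touching nothing.
It also fails if it takes over 54 s, if anything falls off the work surface, if the arm or the gripper's body presses on something with over 40 N, if the wrist force passes 120 N, or if a joint passes its speed limit or range.

## Working session

There is one attempt and no reset: what is moved stays moved. The work goes in short steps, Python scripts to look and compute and a tool call to move; the robot and the scene stay as the last step left them, time stands still between calls to the robot, and variables do not carry over. Pictures are saved under pics/ and viewed, at most 10 in all, crops included, and the job is handed in when it is done.

Besides the shell and the picture viewer there is one more tool, called after "Emit:" by a JSON object that holds its "method" and its "body", one argument or row to a line. move_arm: Moves the arm, as the interface text tells. Its arguments: {"type":"object","properties":{"rows":{"type":"array","items":{"type":"array","items":{"type":"number"}}}},"required":["rows"]}

```bash
mkdir -p pics; cat > h.py <<'E'
import numpy as np, cv2
from plant import manip
def grab(n,save=None):
    f=manip.grab_frame(n)
    if save: cv2.imwrite('pics/'+save,f['img']); np.savez('pics/'+save[:-4]+'.npz',**f)
    return f
def ray(f,u,v):
    d=np.array([(u-f['mtx'][0][2])/f['mtx'][0][0],(v-f['mtx'][1][2])/f['mtx'][1][1]]);s=d.copy()
    for _ in range(30): s=d/(1+f['k1']*(s@s))
    R=np.array(f['R']);t=np.array(f['t'])
    return -R.T@t,(lambda w:w/np.linalg.norm(w))(R.T@np.array([s[0],s[1],1]))
def onz(f,u,v,z):
    o,d=ray(f,u,v); return o+d*(z-o[2])/d[2]
def tri(a,b):
    A=np.zeros((3,3));c=np.zeros(3)
    for o,d in (a,b):
        P=np.eye(3)-np.outer(d,d);A+=P;c+=P@o
    x=np.linalg.solve(A,c); return x,[float(np.linalg.norm(np.cross(x-o,d))) for o,d in (a,b)]
def proj(f,X):
    p=np.array(f['R'])@X+np.array(f['t']);s=p[:2]/p[2];s=s*(1+f['k1']*(s@s))
    return f['mtx'][0][0]*s[0]+f['mtx'][0][2],f['mtx'][1][1]*s[1]+f['mtx'][1][2]
E
python3 - <<'E'
from h import *
for n in ('scene','top','wrist'):
    f=grab(n,n+'0.png'); print(n,-np.array(f['R']).T@f['t'],np.array(f['mtx'])[0],f['k1'])
s=manip.state();print(s,manip.tip_reach)
E
```

```text
scene [-0.28140433  0.74347313  0.90353362] [590.6152615    0.         311.71565664] -0.16584606551455716
top [0.46423395 0.02258098 1.6505831 ] [573.49568681   0.         325.90855646] -0.1551398111541149
wrist [ 0.21759234 -0.58961595  0.37242217] [418.26181696   0.         317.29584839] -0.053600801249926444
{'time': 0.15, 'joint_pos': array([-1.46299882e+00,  5.32328894e-02,  1.61396862e+00,  2.69467566e-05,
        1.47600311e+00, -1.19016132e-01]), 'joint_vel': array([-0.00055987, -0.00176453, -0.00389788, -0.00048325, -0.00041608,
        0.00108233]), 'joint_efforts': array([ 2.45130750e-04, -3.94242561e+01, -3.70720804e+01, -1.60074596e-04,
        4.67316378e-03, -1.96594834e-05]), 'tool_pos': array([ 0.1404947 , -0.60854081,  0.24933421]), 'tool_rot': array([-8.05894037e-04,  9.93576158e-01,  1.13162573e-01,  1.79326256e-05]), 'contact_force': array([0.14673804, 0.3728889 , 0.48160806]), 'ft_torque': array([0.03284021, 0.00673657, 0.00550866]), 'grasp_force': 0.0, 'gripper_width': 1.003204873241684} 0.019
```

View pics/top0.png

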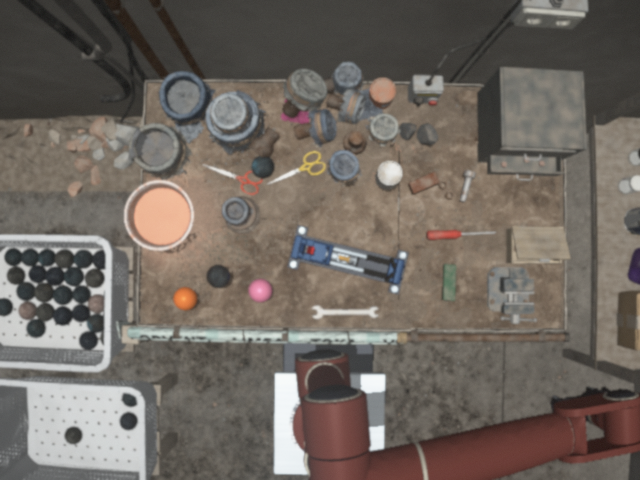

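View pics/scene0.png

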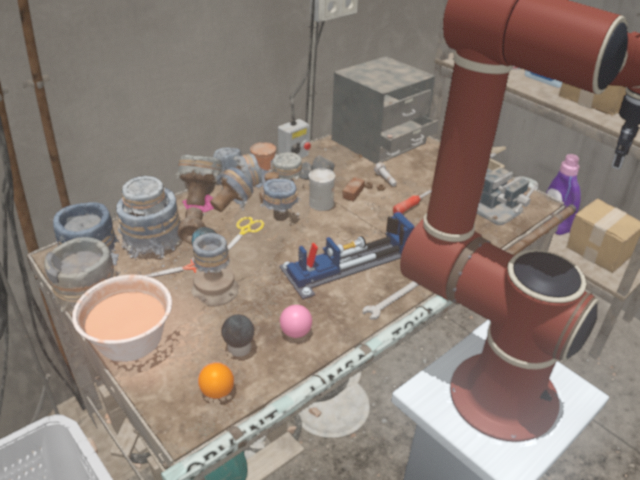

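Top view: dark stone at about (218,276), orange (185,299) and pink (260,290) decoys, clamp from (297,248) to (400,273) with its red catch at (311,250). In the scene view the stone is at (238,331) on its ring. Next: measure both views and enlarge the clamp.

```bash
python3 - <<'E'
from h import *
T=dict(np.load('pics/top0.npz'));S=dict(np.load('pics/scene0.npz'))
def ball(f,x0,y0,w):
    g=f['img'][y0-w:y0+w,x0-w:x0+w].max(axis=2)
    m=(g<75).astype(np.uint8); m=cv2.morphologyEx(m,cv2.MORPH_OPEN,np.ones((3,3)))
    n,l,st,c=cv2.connectedComponentsWithStats(m); k=1+st[1:,4].argmax()
    cs,_=cv2.findContours((l==k).astype(np.uint8),0,2);(cx,cy),r=cv2.minEnclosingCircle(max(cs,key=len))
    print(st[k],c[k]+[x0-w,y0-w],(cx+x0-w,cy+y0-w,r)); return cx+x0-w,cy+y0-w
a=ball(T,218,276,18);b=ball(S,238,331,25)
print('stone',tri(ray(T,*a),ray(S,*b)),onz(T,*a,.05),onz(S,*b,.05))
c=ball(T,262,167,18);print('other',onz(T,*c,.05),proj(S,onz(T,*c,.05)))
A=cv2.resize(T['img'][220:300,280:420],None,fx=5,fy=5,interpolation=2)
B=cv2.resize(S['img'][205:305,270:430],None,fx=4.375,fy=4.375,interpolation=2)[:,:700]
cv2.imwrite('pics/c1.png',A);cv2.imwrite('pics/c2.png',B)
E
```

```text
[  7   8  25  21 368] [218.91576087 276.28532609] (218.92783546447754, 276.2319583892822, 12.13496208190918)Traceback (most recent call last):
  File "<stdin>", line 9, in <module>
  File "<stdin>", line 6, in ball
ValueError: attempt to get argmax of an empty sequence
```

```bash
python3 - <<'E'
from h import *
T=dict(np.load('pics/top0.npz'));S=dict(np.load('pics/scene0.npz'))
def ball(f,x0,y0,w,th):
    g=f['img'][y0-w:y0+w,x0-w:x0+w].max(axis=2)
    m=(g<th).astype(np.uint8); m=cv2.morphologyEx(m,cv2.MORPH_OPEN,np.ones((3,3)))
    n,l,st,c=cv2.connectedComponentsWithStats(m); k=1+st[1:,4].argmax()
    cs,_=cv2.findContours((l==k).astype(np.uint8),0,2);(cx,cy),r=cv2.minEnclosingCircle(max(cs,key=len))
    print(st[k],c[k]+[x0-w,y0-w],(cx+x0-w,cy+y0-w,r)); return cx+x0-w,cy+y0-w
a=(218.9,276.2)
print(S['img'][331,200:275].max(axis=1),S['img'][305:360,238].max(axis=1))
g=onz(T,*a,.05);print(g,proj(S,g))
b=ball(S,238,331,25,105)
print('stone',tri(ray(T,*a),ray(S,*b)),onz(S,*b,.05))
c=ball(T,262,167,18,85);print('other',onz(T,*c,.05),proj(S,onz(T,*c,.05)))
A=cv2.resize(T['img'][220:300,280:420],None,fx=5,fy=5,interpolation=2)
B=cv2.resize(S['img'][205:305,270:430],None,fx=4.375,fy=4.375,interpolation=2)[:,:700]
cv2.imwrite('pics/c1.png',A);cv2.imwrite('pics/c2.png',B)
E
```

```text
[197 192 187 183 180 179 178 178 177 177 176 179 181 181 181 179 176 176
 175 174 160 127 101  97  97  93  89  95  97 100 102 101  97  97  95  94
  94  94  93  93  92  93  97  98 101  97  95  94  95  98  96  93  91 100
 127 147 153 151 145 141 137 135 137 138 139 138 140 141 140 141 141 141
 142 143 140] [163 162 161 159 159 158 155 156 148 125 107 101  98  97  96  97 100 103
 106 105 105 106 101  98  94  93  93  92  90  91  93  96  97  96  92  90
  89  85  88  86  84  90 105 130 141 144 141 141 137 135 132 126 120 121
 131]
[0.42559107 0.31494895 0.05      ] (np.float64(238.77940532416721), np.float64(329.46100201017873))
[  9  10  32  31 698] [237.73925501 332.59598854] (238.42465782165527, 331.2123279571533, 16.735942840576172)
stone (array([0.42560047, 0.31590579, 0.04558123]), [0.00018788221634554, 0.00018788221634551762]) [0.42209466 0.31824076 0.05      ]
[  9   0  21  29 358] [264.84916201 165.01955307] (264.5, 162.5, 15.4435453414917)
other [0.74759079 0.19277051 0.05      ] (np.float64(204.5281828837095), np.float64(231.00414131502524))
```

View pics/c1.png

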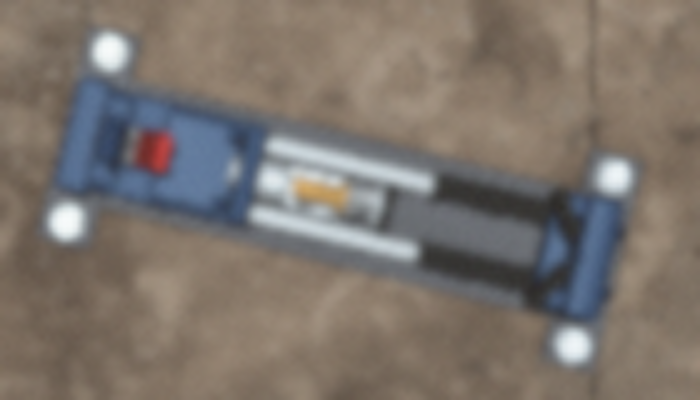

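View pics/c2.png

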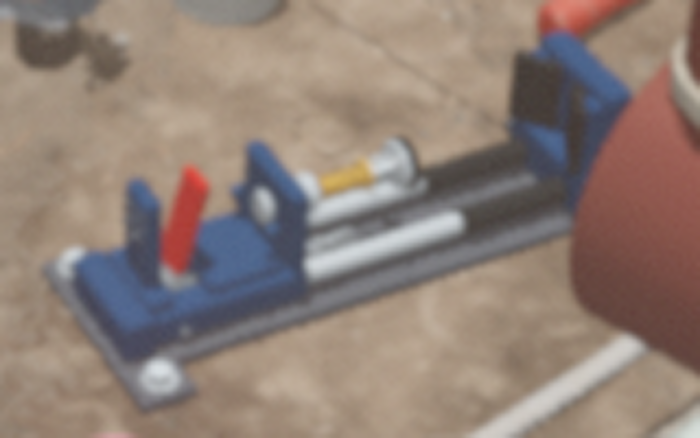

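```bash
cat > clamp.py <<'E'
from h import *
T=dict(np.load('pics/top0.npz'));S=dict(np.load('pics/scene0.npz'))
def ct(x,y): return (x+.5)/5-.5+280,(y+.5)/5-.5+220
def cs(x,y): return (x+.5)/4.375-.5+270,(y+.5)/4.375-.5+205
E
python3 - <<'E'
from clamp import *
c=T['img'][220:300,280:420];m=(c.min(axis=2)>185).astype(np.uint8)
n,l,st,ce=cv2.connectedComponentsWithStats(m)
for k in range(1,n):
    if st[k,4]>8: print(st[k],ce[k]*5)
b=[ct(*p) for p in((109,50),(67,220),(613,175),(573,345))]
B=np.array([onz(T,*p,.012) for p in b]);print(B)
L=(B[0]+B[1])/2;Rr=(B[2]+B[3])/2;ex=(Rr-L)[:2];ln=np.linalg.norm(ex);ex/=ln;ey=np.array([-ex[1],ex[0]])
e2=((B[0]-B[1])+(B[2]-B[3]))[:2]
print('len',ln,'width',np.linalg.norm(B[0]-B[1]),np.linalg.norm(B[2]-B[3]),'yaw',np.degrees(np.arctan2(ex[1],ex[0])),'yaw from cross',np.degrees(np.arctan2(-e2[0],e2[1])))
M=((L+Rr)/2)[:2];O=M+.030*ex
print('O',O,'(bolts symmetric)')
def cl(p): d=p[:2]-O;return np.round([d@ex*1e3,d@ey*1e3],1)
for nm,x,y,z in (('sleeve+ start(18,20)',436,185,.028),('sleeve- start',419,258,.028),('rod+',350,165,.026),('rod-',340,233,.026),('pad',385,205,.056),('plate front top',265,170,.08),('red top',155,150,.091),('fixed jaw outer top',618,255,.087),('lug top',112,143,.092)):
    print(nm,cl(onz(T,*ct(x,y),z)))
print('scene bolts',cl(onz(S,*cs(72,262),.012)),cl(onz(S,*cs(160,377),.012)))
for q in b[:2]: print(cl(onz(T,*q,.012)))
# triangulate bolts
print(tri(ray(T,*b[0]),ray(S,*cs(72,262))),tri(ray(T,*b[1]),ray(S,*cs(160,377))))
E
```

```text
[19  7  6  7 34] [107.5         48.52941176]
[55 28 30  9 54] [345.         161.38888889]
[120  33   6   5  25] [612.  174.8]
[52 34 13  5 31] [283.22580645 176.77419355]
[10 41  6  7 33] [ 63.48484848 219.54545455]
[52 42 30  9 54] [329.90740741 230.18518519]
[112  66   6   6  29] [571.37931034 342.93103448]
[[ 0.56152664  0.08702208  0.012     ]
 [ 0.46395534  0.10957333  0.012     ]
 [ 0.4937228  -0.20273858  0.012     ]
 [ 0.39616939 -0.18068232  0.012     ]]
len 0.29782692075611533 width 0.10014349073140554 0.10001572843141854 yaw -103.1576889144212 yaw from cross -102.87711268202867
O [ 0.47201459 -0.07591879] (bolts symmetric)
sleeve+ start(18,20) [20.  19.6]
sleeve- start [ 20.5 -22.9]
rod+ [-29.9  18.9]
rod- [-26.2 -19.8]
pad [-6.9  1.1]
plate front top [-76.6   3.4]
red top [-137.4   -0.6]
fixed jaw outer top [121.8   4.5]
lug top [-161.    -2.6]
scene bolts [-180.9   48.3] [-179.4  -53.9]
[-179.    50.1]
[-178.8  -50.1]
(array([0.56193572, 0.08742953, 0.00990983]), [0.0004314198158502414, 0.00043141981585035233]) (array([0.4635015 , 0.10924746, 0.00879294]), [0.0006715111951199219, 0.0006715111951199296])
```

Emit:
{"method": "move_arm", "body": {
  "rows": [
    [3.5,-2.1,0,0,0,0,1],
    [3.5,-2.1,0,0,0,0,1],
    [3.5,-2.1,0,0,0,0,1],
    [3.5,-2.1,0,0,0,0,1],
    [3.5,-2.1,0,0,0,0,1],
    [3.5,-2.1,0,0,0,0,1],
    [3.5,-2.1,0,0,0,0,1],
    [3.5,-2.1,0,0,0,0,1],
    [3.5,-2.1,0,0,0,0,1],
    [3.5,-2.1,0,0,0,0,1],
    [3.5,-2.1,0,0,0,0,1],
    [0.7,-4,0,0,0,0,1],
    [0.7,-4,0,0,0,0,1],
    [0.7,-4,0,0,0,0,1],
    [0.7,-4,0,0,0,0,1],
    [0.7,-4,0,0,0,0,1],
    [0.7,-4,0,0,0,0,1],
    [0.7,-4,0,0,0,0,1],
    [0.7,-4,0,0,0,0,1],
    [0.7,-4,0,0,0,0,1]
  ]
}}

```text
time: 1.82
tool_pos: [0.4434, 0.0695, 0.2502]
tool_rot: [0.0, 0.994, 0.113, 0.0]
contact_force: [1.0, -0.1, 0.2]
gripper_width: 0.996
grasp_force: 0.0
```

Emit:
{"method": "move_arm", "body": {
  "rows": [
    [0.7,-4,0,0,0,0,1],
    [0.7,-4,0,0,0,0,1],
    [0.7,-4,0,0,0,0,1],
    [0.7,-4,0,0,0,0,1],
    [0.7,-4,0,0,0,0,1],
    [0.7,-4,0,0,0,0,1],
    [0,0,0.8,0,0,-7.1,1],
    [0,0,0.8,0,0,-7.1,1],
    [0,0,0.8,0,0,-7.1,1],
    [0,0,0.8,0,0,-7.1,1],
    [0,0,0.8,0,0,-7.1,1],
    [0,0,0.8,0,0,-7.1,1],
    [0,0,0.8,0,0,-7.1,1],
    [0,0,0.8,0,0,-7.1,1],
    [0,0,0.8,0,0,-7.1,1],
    [0,0,0,0,0,0,1],
    [0,0,0,0,0,0,1]
  ]
}}

```text
time: 3.23
tool_pos: [0.4307, 0.3107, 0.1776]
tool_rot: [-0.0, 0.784, 0.621, -0.001]
contact_force: [0.1, 0.1, 0.3]
gripper_width: 0.999
grasp_force: 0.0
```

```bash
cat >> h.py <<'E'
from scipy.spatial.transform import Rotation as Ro
def rot(s):
    w,x,y,z=s['tool_rot'];return Ro.from_quat([x,y,z,w]).as_matrix()
EX=np.array([np.cos(np.radians(-103)),np.sin(np.radians(-103))]);EY=np.array([-EX[1],EX[0]]);O=np.array([.472,-.076])
def clx(p): d=np.array(p)[:2]-O; return np.round([d@EX*1e3,d@EY*1e3],1)
def info(target=None):
    s=manip.state();R=rot(s);p=s['tool_pos']
    print('t',s['time'],'p',p.round(4),'clamp',clx(p),'xang',np.degrees(np.arctan2(R[1,0],R[0,0])).round(2),'z',R[:,2].round(4),'F',np.array(s['contact_force']).round(1),'w',round(s['gripper_width'],3),'g',round(s['grasp_force'],1))
    if target is not None: print('tool shift cm',(R.T@(np.array(target)-p)*100).round(2))
    return s
E
python3 - <<'E'
from h import *
info([.4256,.3155,.05]);f=grab('wrist','w1.png')
print(proj(f,np.array([.4256,.3155,.05])))
E
```

```text
t 3.2333 p [0.4307 0.3107 0.1776] clamp [-367.5 -127.3] xang 76.71 z [-1.5e-03 -8.0e-04 -1.0e+00] F [0.1 0.1 0.3] w 0.999 g 0.0
tool shift cm [ 0.37 -0.59 12.76]
(np.float64(310.454626672594), np.float64(230.04817909283068))
```

View pics/w1.png

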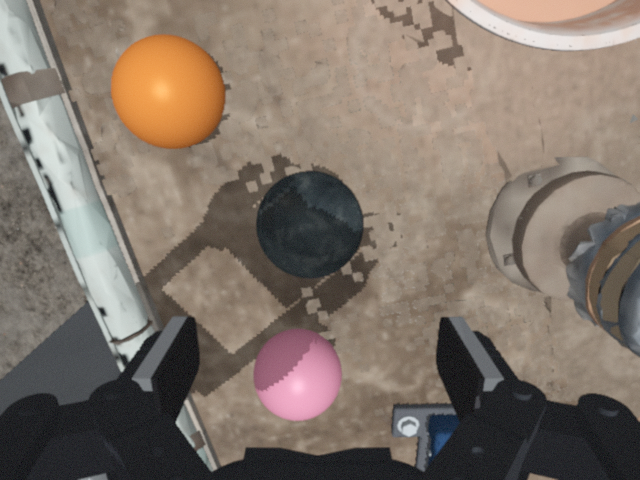

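Wrist view: the stone is the dark circle centred at (310,224), radius 53 px, between the orange (168,92) and pink (297,374) balls, both clear of the fingers. The prediction was (310,230), so I refine.

```bash
python3 - <<'E'
from h import *
f=dict(np.load('pics/w1.npz'));g=f['img'].max(axis=2)[150:300,230:390]
m=cv2.morphologyEx((g<75).astype(np.uint8),cv2.MORPH_OPEN,np.ones((25,25)));cs,_=cv2.findContours(m,0,2);c=cv2.minEnclosingCircle(max(cs,key=len));print(c)
for z in(.045,.05): print(onz(f,310,224,z))
T=dict(np.load('pics/top0.npz'));S=dict(np.load('pics/scene0.npz'))
print(tri(ray(T,218.9,276.2),ray(f,310,224)))
info(np.r_[onz(f,310,224,.05)[:2],.052])
E
```

```text
((77.30000305175781, 76.69999694824219), 54.473758697509766)
[0.42581775 0.31800077 0.045     ]
[0.42625289 0.31940866 0.05      ]
(array([0.42538706, 0.31670258, 0.04037732]), [2.8563942719886496e-05, 2.8563942719839774e-05])
t 3.2833 p [0.4311 0.3109 0.1783] clamp [-367.8 -126.9] xang 76.73 z [-2.e-04 -1.e-04 -1.e+00] F [ 0.6  0.5 -0.3] w 0.997 g 0.0
tool shift cm [ 0.72 -0.66 12.63]
```

Emit:
{"method": "move_arm", "body": {
  "rows": [
    [0.5,-0.6,2.5,0,0,0,1],
    [0,0,3,0,0,0,1],
    [0,0,3,0,0,0,1],
    [0,0,2.5,0,0,0,1],
    [0,0,1.7,0,0,0,1],
    [0,0,0,0,0,0,1],
    [0,0,0,0,0,0,-1],
    [0,0,0,0,0,0,-1],
    [0,0,0,0,0,0,-1],
    [0,0,0,0,0,0,-1],
    [0,0,0,0,0,0,-1],
    [0,0,0,0,0,0,-1]
  ]
}}

```text
time: 4.28
tool_pos: [0.4278, 0.3181, 0.0541]
tool_rot: [0.0, 0.783, 0.622, 0.002]
contact_force: [-2.2, -1.3, 6.2]
gripper_width: 0.701
grasp_force: 64.9
```

```bash
python3 - <<'E'
from h import *
info()
E
```

```text
t 4.2833 p [0.4278 0.3181 0.0541] clamp [-374.1 -131.7] xang 76.88 z [ 0.0032  0.002  -1.    ] F [-2.2 -1.3  6.2] w 0.701 g 64.9
```

```bash
python3 - <<'E'
from h import *
S=grab('scene','s2.png');W=grab('wrist','w2.png')
A=cv2.resize(S['img'][260:370,170:310],(700,550),interpolation=2)
B=cv2.resize(W['img'],(100,75))
cv2.imwrite('pics/v6.png',A)
info()
E
```

```text
t 4.3833 p [0.4278 0.3181 0.0541] clamp [-374.1 -131.7] xang 76.87 z [ 0.0032  0.002  -1.    ] F [-2.9 -0.5  6.4] w 0.702 g 64.9
```

View pics/v6.png

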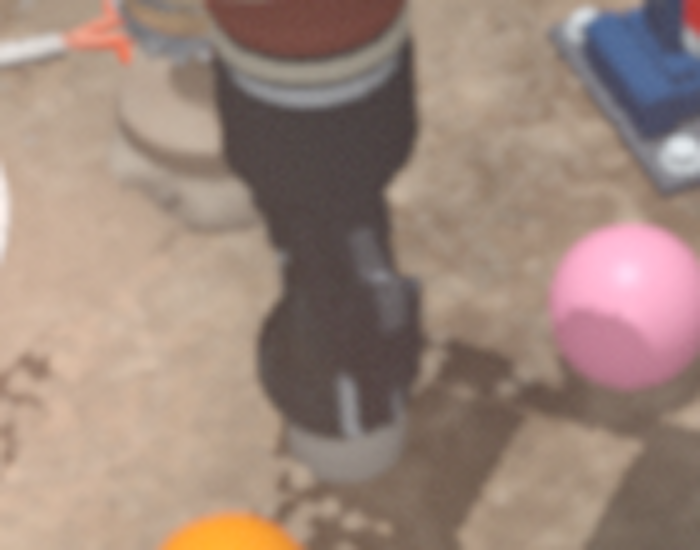

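The stone is between both fingers, above the ring. A small test lift next.

Emit:
{"method": "move_arm", "body": {
  "rows": [
    [0,0,-0.5,0,0,0,-1],
    [0,0,-1,0,0,0,-1],
    [0,0,-1.5,0,0,0,-1],
    [0,0,-2,0,0,0,-1],
    [0,0,-3,0,0,0,-1],
    [0,0,-2,0,0,0,-1],
    [0,0,-1,0,0,0,-1],
    [0,0,0,0,0,0,-1],
    [0,0,0,0,0,0,-1]
  ]
}}

```text
time: 5.13
tool_pos: [0.4262, 0.317, 0.1611]
tool_rot: [0.0, 0.783, 0.622, 0.0]
contact_force: [-0.0, -0.3, -5.1]
gripper_width: 0.704
grasp_force: 66.3
```

```bash
python3 - <<'E'
from h import *
s=info(); S=grab('scene','s3.png');W=grab('wrist','w3.png')
p=s['tool_pos']
for n in(0,.019,.033): print(proj(S,p-[0,0,n]))
A=cv2.resize(S['img'][220:340,160:310],(500,400),interpolation=2)
B=cv2.resize(W['img'][300:480,220:420],(300,270))
o=np.zeros((400,800,3),np.uint8);o[:,:500]=A;o[:270,500:]=B;cv2.imwrite('pics/v7.png',o)
T=grab('top','t3.png')
E
```

```text
t 5.1333 p [0.4262 0.317  0.1611] clamp [-372.6 -133. ] xang 76.89 z [ 1.e-04  0.e+00 -1.e+00] F [-0.  -0.3 -5.1] w 0.704 g 66.3
(np.float64(234.06537862791976), np.float64(288.2553519541593))
(np.float64(234.71734327042253), np.float64(295.72932119635414))
(np.float64(235.19149745851703), np.float64(301.1327059287071))
```

View pics/v7.png

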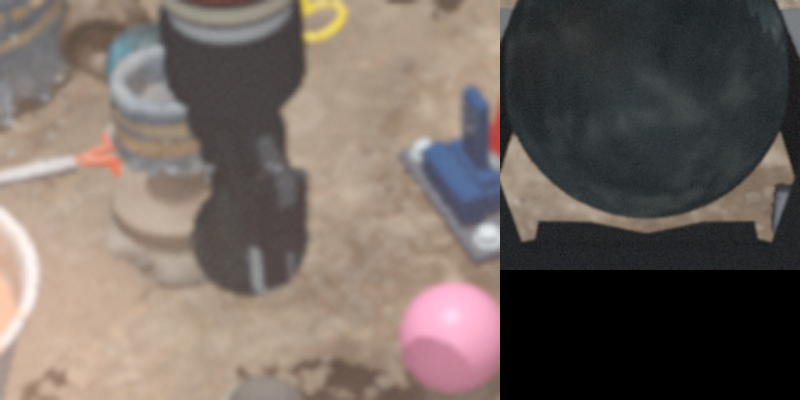

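```bash
python3 - <<'E'
from h import *
f=dict(np.load('pics/w3.npz'));p=np.array([.4262,.317,.1611]);R=None
s=manip.state();R=rot(s)
rng=np.random.default_rng(0);v=rng.normal(size=(4000,3));v/=np.linalg.norm(v,axis=1)[:,None]
for dx in(-.005,0,.005):
  for dz in(0,.006):
    c=p+R@[dx,0,dz];P=np.array([proj(f,c+.033*q) for q in v]);print(dx,dz,P.min(0).round(0),P.max(0).round(0))
g=f['img'].max(axis=2);print('col318',[(i,int(g[i,318])) for i in range(200,470,8)])
print('row345',[(i,int(g[345,i])) for i in list(range(205,250,4))+list(range(390,440,4))])
print([(i,int(g[i,318])) for i in range(438,452)])
E
```

```text
-0.005 0 [225. 267.] [422. 472.]
-0.005 0.006 [229. 261.] [418. 456.]
0 0 [224. 254.] [424. 459.]
0 0.006 [228. 248.] [419. 444.]
0.005 0 [223. 240.] [425. 447.]
0.005 0.006 [226. 234.] [421. 432.]
col318 [(200, 160), (208, 161), (216, 92), (224, 94), (232, 94), (240, 88), (248, 50), (256, 57), (264, 65), (272, 63), (280, 61), (288, 53), (296, 52), (304, 54), (312, 46), (320, 48), (328, 49), (336, 56), (344, 58), (352, 74), (360, 65), (368, 65), (376, 73), (384, 63), (392, 58), (400, 58), (408, 54), (416, 49), (424, 50), (432, 68), (440, 68), (448, 133), (456, 42), (464, 43)]
row345 [(205, 125), (209, 123), (213, 54), (217, 35), (221, 36), (225, 48), (229, 44), (233, 41), (237, 44), (241, 43), (245, 45), (249, 48), (390, 49), (394, 56), (398, 47), (402, 56), (406, 55), (410, 51), (414, 37), (418, 36), (422, 59), (426, 125), (430, 123), (434, 123), (438, 120)]
[(438, 63), (439, 66), (440, 68), (441, 66), (442, 62), (443, 56), (444, 61), (445, 88), (446, 122), (447, 136), (448, 133), (449, 132), (450, 132), (451, 130)]
```

Wrist edges (top row 247, bottom row 444.5) put the ball's centre 6 mm below the TCP, centred between the pads. The stone is held, at about 0.5 kg. Carrying it over the clamp.

Emit:
{"method": "move_arm", "body": {
  "rows": [
    [-2,0.6,0,0,0,0,-1],
    [-3,1,0,0,0,0,-1],
    [-3.7,1.15,0,0,0,0,-1],
    [-3.7,1.15,0,0,0,0,-1],
    [-3.7,1.15,0,0,0,0,-1],
    [-3.7,1.15,0,0,0,0,-1],
    [-3.7,1.15,0,0,0,0,-1],
    [-3.7,1.15,0,0,0,0,-1],
    [-3.7,1.15,0,0,0,0,-1],
    [-3.7,1.15,0,0,0,0,-1],
    [-3.7,1.15,0,0,0,0,-1],
    [-3,1,0,0,0,0,-1],
    [-1.5,0.4,0,0,0,0,-1],
    [0,0,0,0,0,0,-1],
    [0,0,0,0,0,0,-1],
    [0,0,0,0,0,0,-1]
  ]
}}

```text
time: 6.62
tool_pos: [0.4587, -0.1292, 0.16]
tool_rot: [-0.001, 0.783, 0.622, -0.0]
contact_force: [-0.1, 0.5, -4.6]
gripper_width: 0.701
grasp_force: 66.2
```

```bash
python3 - <<'E'
from h import *
info(np.r_[O+.056*EX,.062]);f=grab('wrist','w4.png')
im=f['img'].copy()
for x,y,z in((18,20,28),(18,-20,28),(-179,50,12),(-179,-50,12),(-7,0,71),(-7,0,56),(-78,0,80),(60,0,56),(-78,28,80),(-78,-28,80)):
    u,v=proj(f,np.r_[O+x*EX/1e3+y*EY/1e3,z/1e3]);print((x,y,z),round(u),round(v));cv2.circle(im,(int(u),int(v)),3,(0,255,255),1)
cv2.imwrite('pics/v8.png',im)
E
```

```text
t 6.6167 p [ 0.4587 -0.1292  0.16  ] clamp [54.8 -1. ] xang 76.9 z [-0.0022  0.0015 -1.    ] F [-0.1  0.5 -4.6] w 0.701 g 66.2
tool shift cm [-0.13  0.13  9.8 ]
(18, 20, 28) 355 176
(18, -20, 28) 289 177
(-179, 50, 12) 415 -189
(-179, -50, 12) 229 -189
(-7, 0, 71) 323 141
(-7, 0, 56) 322 139
(-78, 0, 80) 323 -23
(60, 0, 56) 322 257
(-78, 28, 80) 388 -22
(-78, -28, 80) 258 -22
```

View pics/v8.png

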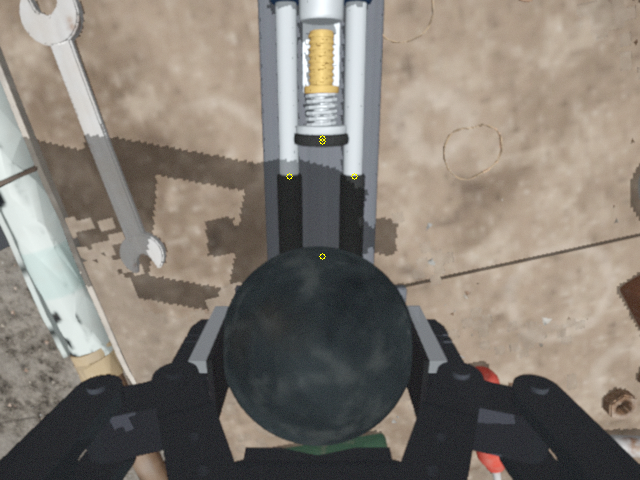

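Wrist view: sleeves start at (289,175) and (352,175), within 2 px of prediction. The pad face is at row about 144 (clamp x about -4) and the stone lines up with the rods. Lowering.

Emit:
{"method": "move_arm", "body": {
  "rows": [
    [-0.1,0.1,1.5,0,0,0,-1],
    [0,0,2.5,0,0,0,-1],
    [0,0,2.2,0,0,0,-1],
    [0,0,1.5,0,0,0,-1],
    [0,0,0.9,0,0,0,-1],
    [0,0,0.6,0,0,0,-1],
    [0,0,0.2,0,0,0,-1],
    [0,0,0,0,0,0,-1],
    [0,0,0,0,0,0,-1]
  ]
}}

```text
time: 7.42
tool_pos: [0.461, -0.1313, 0.0684]
tool_rot: [0.001, 0.783, 0.622, 0.0]
contact_force: [0.3, 1.0, -4.6]
gripper_width: 0.7
grasp_force: 66.1
```

Emit:
{"method": "move_arm", "body": {
  "rows": [
    [0,0,0.1,0,0,0,-1],
    [0,0,0.1,0,0,0,-1],
    [0,0,0,0,0,0,-1]
  ]
}}

```text
time: 7.67
tool_pos: [0.4604, -0.1313, 0.0658]
tool_rot: [0.0, 0.783, 0.622, 0.0]
contact_force: [-1.1, 0.0, -5.1]
gripper_width: 0.701
grasp_force: 66.2
```

Emit:
{"method": "move_arm", "body": {
  "rows": [
    [0,0,0.1,0,0,0,-1],
    [0,0,0.1,0,0,0,-1],
    [0,0,0,0,0,0,-1]
  ]
}}

```text
time: 7.92
tool_pos: [0.46, -0.1312, 0.0631]
tool_rot: [-0.0, 0.783, 0.622, -0.0]
contact_force: [0.7, -0.4, -4.1]
gripper_width: 0.701
grasp_force: 66.2
```

Emit:
{"method": "move_arm", "body": {
  "rows": [
    [0,0,0.1,0,0,0,-1],
    [0,0,0,0,0,0,-1]
  ]
}}

```text
time: 8.08
tool_pos: [0.46, -0.1312, 0.0621]
tool_rot: [-0.0, 0.783, 0.622, -0.0]
contact_force: [0.1, 0.9, -5.4]
gripper_width: 0.698
grasp_force: 66.2
```

Emit:
{"method": "move_arm", "body": {
  "rows": [
    [0,0,0.1,0,0,0,-1],
    [0,0,0,0,0,0,-1]
  ]
}}

```text
time: 8.25
tool_pos: [0.46, -0.1311, 0.0611]
tool_rot: [-0.0, 0.783, 0.622, -0.0]
contact_force: [-0.4, 0.5, -4.3]
gripper_width: 0.699
grasp_force: 66.2
```

Emit:
{"method": "move_arm", "body": {
  "rows": [
    [0,0,0.1,0,0,0,-1],
    [0,0,0,0,0,0,-1]
  ]
}}

```text
time: 8.42
tool_pos: [0.4601, -0.1311, 0.0601]
tool_rot: [-0.0, 0.783, 0.622, -0.0]
contact_force: [-0.2, 0.4, -4.6]
gripper_width: 0.701
grasp_force: 66.2
```

Emit:
{"method": "move_arm", "body": {
  "rows": [
    [0,0,0.1,0,0,0,-1],
    [0,0,0,0,0,0,-1]
  ]
}}

```text
time: 8.58
tool_pos: [0.4603, -0.1312, 0.0595]
tool_rot: [0.0, 0.783, 0.622, 0.0]
contact_force: [-0.2, 0.1, -2.8]
gripper_width: 0.703
grasp_force: 66.5
```

Emit:
{"method": "move_arm", "body": {
  "rows": [
    [0,0,0.1,0,0,0,-1],
    [0,0,0,0,0,0,-1]
  ]
}}

```text
time: 8.75
tool_pos: [0.4604, -0.1313, 0.0593]
tool_rot: [-0.0, 0.783, 0.622, -0.0]
contact_force: [-4.8, 1.8, 4.4]
gripper_width: 0.702
grasp_force: 67.1
```

Contact: the load is taken by the sleeves. Release in steps and rise.

Emit:
{"method": "move_arm", "body": {
  "rows": [
    [0,0,-0.05,0,0,0,0.4],
    [0,0,0,0,0,0,0.45],
    [0,0,0,0,0,0,0.5],
    [0,0,0,0,0,0,0.55],
    [0,0,0,0,0,0,0.6],
    [0,0,0,0,0,0,0.7],
    [0,0,0,0,0,0,0.8],
    [0,0,0,0,0,0,1],
    [0,0,0,0,0,0,1],
    [0,0,0,0,0,0,1],
    [0,0,0,0,0,0,1]
  ]
}}

```text
time: 9.67
tool_pos: [0.4601, -0.1312, 0.0588]
tool_rot: [-0.0, 0.783, 0.622, 0.0]
contact_force: [-0.8, -0.0, -0.1]
gripper_width: 1.004
grasp_force: 0.0
```

Emit:
{"method": "move_arm", "body": {
  "rows": [
    [0,0,-1,0,0,0,1],
    [0,0,-2,0,0,0,1],
    [0,0,-3,0,0,0,1],
    [0,0,-3,0,0,0,1],
    [0,0,-3,0,0,0,1],
    [0,0,0,0,0,0,1],
    [0,0,0,0,0,0,1]
  ]
}}

```text
time: 10.25
tool_pos: [0.4617, -0.1318, 0.1822]
tool_rot: [0.003, 0.783, 0.622, 0.001]
contact_force: [0.2, -0.6, -0.0]
gripper_width: 1.001
grasp_force: 0.0
```

```bash
python3 - <<'E'
from h import *
info(); f=grab('wrist','w5.png');T=grab('top','t5.png')
im=f['img'].copy()
for x,y,z in((18,20,28),(18,-20,28),(-4,0,56),(60,0,56),(-78,0,80)):
    u,v=proj(f,np.r_[O+x*EX/1e3+y*EY/1e3,z/1e3]);print((x,y,z),round(u),round(v));cv2.circle(im,(int(u),int(v)),3,(0,255,255),1)
cv2.imwrite('pics/v9.png',im)
E
```

```text
t 10.25 p [ 0.4617 -0.1318  0.1822] clamp [56.7  2.5] xang 76.9 z [ 0.0056 -0.0025 -1.    ] F [ 0.2 -0.6 -0. ] w 1.001 g 0.0
(18, 20, 28) 345 167
(18, -20, 28) 284 167
(-4, 0, 56) 314 137
(60, 0, 56) 315 241
(-78, 0, 80) 314 -15
```

View pics/v9.png

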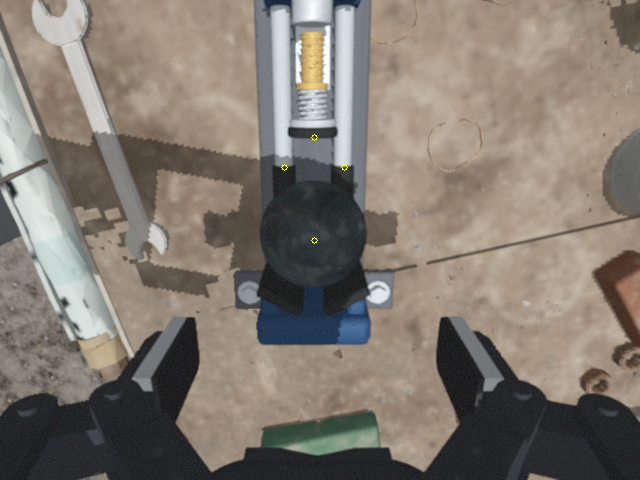

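Stone lies on both sleeves at (313,233), clamp x about 55. The pad face is at row 135 (x about -4), and the vee and fixed jaw are clear. Now over to the grip, with a quarter turn.

Emit:
{"method": "move_arm", "body": {
  "rows": [
    [3,0,0,0,0,0,1],
    [3.8,0,0,0,0,0,1],
    [4,0,0,0,0,0,1],
    [4,0,0,0,0,0,1],
    [3.8,0,0,0,0,0,1],
    [2.6,-0.2,0,0,0,0,1],
    [0,0,0.2,0,0,-6.9,1],
    [0,0,0.2,0,0,-7,1],
    [0,0,0.2,0,0,-6.9,1],
    [0,0,0.2,0,0,-6.9,1],
    [0,0,0.2,0,0,-7,1],
    [0,0,0.2,0,0,-6.9,1],
    [0,0,0.2,0,0,-6.9,1],
    [0,0,0.2,0,0,-7,1],
    [0,0,0.2,0,0,-6.9,1],
    [0,0,0.2,0,0,-6.9,1],
    [0,0,0,0,0,-7,1],
    [0,0,0,0,0,-6.9,1],
    [0,0,0,0,0,-6.9,0.76],
    [0,0,0,0,0,0,0.76]
  ]
}}

```text
time: 12.02
tool_pos: [0.505, 0.0757, 0.1567]
tool_rot: [-0.002, 0.112, 0.994, -0.0]
contact_force: [0.4, 0.6, 0.7]
gripper_width: 0.879
grasp_force: 0.0
```

Emit:
{"method": "move_arm", "body": {
  "rows": [
    [0,0,0,0,0,0,0.76],
    [0,0,0,0,0,0,0.76]
  ]
}}

```text
time: 12.18
tool_pos: [0.5056, 0.0757, 0.1577]
tool_rot: [-0.001, 0.115, 0.993, -0.0]
contact_force: [-0.8, 1.0, -0.0]
gripper_width: 0.878
grasp_force: 0.0
```

```bash
python3 - <<'E'
from h import *
info(np.r_[O-.156*EX,.08]); f=grab('wrist','w6.png')
im=f['img'].copy()
for x,y,z in((-77,28,80),(-77,-28,80),(-167,14,92),(-155,14,92),(-167,-14,92),(-130,11,91),(-130,-11,91)):
    u,v=proj(f,np.r_[O+x*EX/1e3+y*EY/1e3,z/1e3]);print((x,y,z),round(u),round(v));cv2.circle(im,(int(u),int(v)),3,(0,255,255),1)
cv2.imwrite('pics/v10.png',im)
E
```

```text
t 12.1833 p [0.5056 0.0757 0.1577] clamp [-155.4   -1.4] xang 166.85 z [-0.002  0.    -1.   ] F [-0.8  1.  -0. ] w 0.878 g 0.0
tool shift cm [-0.15  0.06  7.77]
(-77, 28, 80) 172 317
(-77, -28, 80) 159 218
(-167, 14, 92) 339 304
(-155, 14, 92) 315 304
(-167, -14, 92) 340 252
(-130, 11, 91) 265 298
(-130, -11, 91) 263 257
```

View pics/v10.png

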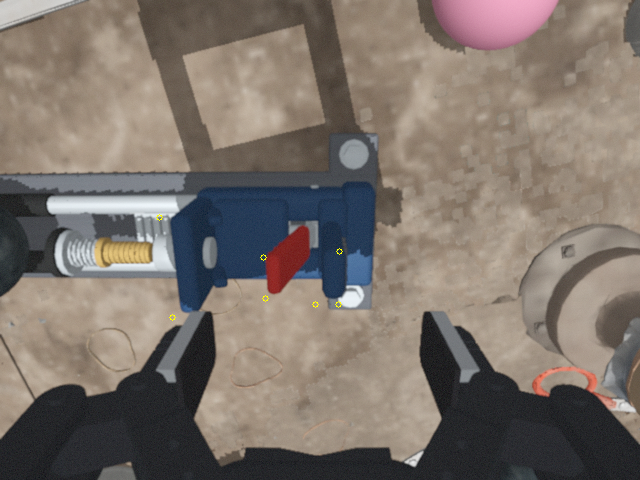

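Wrist view: lug top around (334,271), red catch top around (268,275), plate top edge at columns 172–200. The columns run 4–6 px right of prediction, so the jaw stands about 3 mm further back (jaw x about -79, grip at about -158.5). Shift and descend.

Emit:
{"method": "move_arm", "body": {
  "rows": [
    [0,0.3,1,0,0,0,0.76],
    [0,0,2,0,0,0,0.76],
    [0,0,2,0,0,0,0.76],
    [0,0,1.5,0,0,0,0.76],
    [0,0,0.8,0,0,0,0.76],
    [0,0,0.4,0,0,0,0.76],
    [0,0,0,0,0,0,0.76],
    [0,0,0,0,0,0,0.76]
  ]
}}

```text
time: 12.9
tool_pos: [0.5074, 0.0788, 0.0823]
tool_rot: [0.0, 0.113, 0.994, 0.0]
contact_force: [0.1, -0.1, -0.4]
gripper_width: 0.883
grasp_force: 0.0
```

```bash
python3 - <<'E'
from h import *
info()
E
```

```text
t 12.9 p [0.5074 0.0788 0.0823] clamp [-158.7   -0.3] xang 166.98 z [ 8.e-04  1.e-04 -1.e+00] F [ 0.1 -0.1 -0.4] w 0.883 g 0.0
```

Emit:
{"method": "move_arm", "body": {
  "rows": [
    [0,0,0,0,0,0,0.3],
    [0,0,0,0,0,0,0],
    [0,0,0,0,0,0,-0.2],
    [0,0,0,0,0,0,-0.4],
    [0,0,0,0,0,0,-0.6],
    [0,0,0,0,0,0,-1],
    [0,0,0,0,0,0,-1],
    [0,0,0,0,0,0,-1],
    [0,0,0,0,0,0,-1]
  ]
}}

```text
time: 13.65
tool_pos: [0.5084, 0.0789, 0.0844]
tool_rot: [0.002, 0.113, 0.994, 0.0]
contact_force: [-2.2, 1.8, 7.2]
gripper_width: 0.222
grasp_force: 59.6
```

```bash
python3 - <<'E'
from h import *
info();grab('scene','s7.png')
E
```

```text
t 13.65 p [0.5084 0.0789 0.0844] clamp [-159.2    0.6] xang 167.0 z [ 3.3e-03  2.0e-04 -1.0e+00] F [-2.2  1.8  7.2] w 0.222 g 59.6
```

Width 0.22 (about 20 mm): catch fully squeezed. Sliding the jaw along -tool y.

Emit:
{"method": "move_arm", "body": {
  "rows": [
    [0,-0.1,0,0,0,0,-1],
    [0,-0.2,0,0,0,0,-1],
    [0,-0.3,0,0,0,0,-1],
    [0,-0.3,0,0,0,0,-1],
    [0,-0.3,0,0,0,0,-1],
    [0,-0.3,0,0,0,0,-1],
    [0,-0.2,0,0,0,0,-1],
    [0,-0.1,0,0,0,0,-1],
    [0,-0.1,0,0,0,0,-1],
    [0,0,0,0,0,0,-1]
  ]
}}

```text
time: 14.53
tool_pos: [0.5041, 0.0603, 0.0844]
tool_rot: [0.002, 0.113, 0.994, 0.0]
contact_force: [-2.2, 1.1, 7.7]
gripper_width: 0.224
grasp_force: 59.5
```

```bash
cat >> h.py <<'E'
def fx():
    s=info();print('push N',round(float(-np.array(s['contact_force'])[:2]@EX),2));return s
E
python3 - <<'E'
from h import *
fx();grab('scene','s8.png');f=grab('wrist','w8.png')
E
```

```text
t 14.5333 p [0.5041 0.0603 0.0844] clamp [-140.     0.6] xang 167.0 z [ 3.3e-03  1.0e-04 -1.0e+00] F [-2.2  1.1  7.7] w 0.224 g 59.5
push N 0.57
```

Emit:
{"method": "move_arm", "body": {
  "rows": [
    [0,-0.1,0,0,0,0,-1],
    [0,-0.1,0,0,0,0,-1],
    [0,-0.1,0,0,0,0,-1],
    [0,-0.1,0,0,0,0,-1],
    [0,-0.1,0,0,0,0,-1],
    [0,-0.1,0,0,0,0,-1],
    [0,-0.1,0,0,0,0,-1],
    [0,-0.1,0,0,0,0,-1],
    [0,0,0,0,0,0,-1]
  ]
}}

```text
time: 15.38
tool_pos: [0.5023, 0.0525, 0.0844]
tool_rot: [0.002, 0.113, 0.994, 0.0]
contact_force: [-2.4, 1.5, 7.8]
gripper_width: 0.217
grasp_force: 59.5
```

```bash
python3 - <<'E'
from h import *
fx();f=grab('wrist','w9.png');grab('scene','s9.png')
# pad face / stone gap visible? print darkness profile along rods axis
im=f['img']
for x in(-20,-4,22,27):
    print(x,proj(f,np.r_[O+x*EX/1e3,.056]))
E
```

```text
t 15.3833 p [0.5023 0.0525 0.0844] clamp [-132.     0.6] xang 167.0 z [ 0.0032 -0.     -1.    ] F [-2.4  1.5  7.8] w 0.217 g 59.5
push N 0.9
-20 (np.float64(45.76647478988059), np.float64(309.30050876519874))
-4 (np.float64(9.510696797311823), np.float64(308.8001004147095))
22 (np.float64(-47.41595886725838), np.float64(307.83543493996456))
27 (np.float64(-58.0471256684923), np.float64(307.62837842127635))
```

Emit:
{"method": "move_arm", "body": {
  "rows": [
    [0,-0.1,0,0,0,0,-1],
    [0,-0.1,0,0,0,0,-1],
    [0,-0.1,0,0,0,0,-1],
    [0,-0.1,0,0,0,0,-1],
    [0,0,0,0,0,0,-1]
  ]
}}

```text
time: 15.9
tool_pos: [0.5016, 0.0492, 0.0844]
tool_rot: [0.002, 0.113, 0.994, 0.001]
contact_force: [-2.0, 5.1, 7.5]
gripper_width: 0.219
grasp_force: 60.6
```

Emit:
{"method": "move_arm", "body": {
  "rows": [
    [0,-0.1,0,0,0,0,-1],
    [0,-0.1,0,0,0,0,-1],
    [0,-0.1,0,0,0,0,-1],
    [0,0,0,0,0,0,-1]
  ]
}}

```text
time: 16.23
tool_pos: [0.501, 0.0469, 0.0844]
tool_rot: [0.002, 0.113, 0.994, 0.002]
contact_force: [-1.4, 7.2, 6.2]
gripper_width: 0.222
grasp_force: 61.7
```

```bash
python3 - <<'E'
from h import *
fx()
E
```

```text
t 16.2333 p [0.501  0.0469 0.0844] clamp [-126.3    0.6] xang 166.99 z [ 0.0042  0.0029 -1.    ] F [-1.4  7.2  6.2] w 0.222 g 61.7
push N 6.69
```

Pad has touched: push about 6.7 N at 33 mm travel. Continuing in small steps.

Emit:
{"method": "move_arm", "body": {
  "rows": [
    [0,-0.1,0,0,0,0,-1],
    [0,-0.1,0,0,0,0,-1],
    [0,-0.1,0,0,0,0,-1],
    [0,0,0,0,0,0,-1]
  ]
}}

```text
time: 16.57
tool_pos: [0.5004, 0.0444, 0.0844]
tool_rot: [0.002, 0.113, 0.994, 0.002]
contact_force: [-0.5, 9.1, 6.5]
gripper_width: 0.219
grasp_force: 62.2
```

Emit:
{"method": "move_arm", "body": {
  "rows": [
    [0,-0.1,0,0,0,0,-1],
    [0,-0.1,0,0,0,0,-1],
    [0,-0.1,0,0,0,0,-1],
    [0,0,0,0,0,0,-1]
  ]
}}

```text
time: 16.9
tool_pos: [0.4999, 0.0418, 0.0845]
tool_rot: [0.002, 0.113, 0.994, 0.003]
contact_force: [-0.5, 11.2, 6.8]
gripper_width: 0.222
grasp_force: 62.9
```

```bash
python3 - <<'E'
from h import *
fx()
E
```

```text
t 16.9 p [0.4999 0.0418 0.0845] clamp [-121.1    0.7] xang 166.99 z [ 0.0049  0.0045 -1.    ] F [-0.5 11.2  6.8] w 0.222 g 62.9
push N 10.86
```

```bash
python3 - <<'E'
from h import *
f=grab('wrist','w10.png');s=fx();print(rot(s).round(4).tolist())
a=cv2.imread('pics/w9.png',0);b=cv2.imread('pics/w10.png',0);c=cv2.imread('pics/w8.png',0)
def tr(a,b,x0,x1,y0,y1):
    t=a[y0:y1,x0:x1];r=cv2.matchTemplate(b,t,cv2.TM_CCOEFF_NORMED);_,m,_,l=cv2.minMaxLoc(r);return l[0]-x0,l[1]-y0,round(m,3)
for box in((165,225,190,300),(215,270,190,270),(170,230,205,310),(340,370,185,260),(170,210,350,420),(430,480,350,420)): print(box,'w8-w9',tr(c,a,*box),'w9-w10',tr(a,b,*box))
cv2.imwrite('pics/v11.png',np.hstack([a[150:450,120:440],b[150:450,120:440]]))
E
```

```text
t 16.95 p [0.4999 0.0418 0.0844] clamp [-121.1    0.6] xang 166.99 z [ 0.0048  0.0044 -1.    ] F [ 0.  10.4  6.2] w 0.221 g 62.8
push N 10.13
[[-0.9743, 0.225, 0.0048], [0.2251, 0.9743, 0.0044], [-0.0037, 0.0054, -1.0]]
(165, 225, 190, 300) w8-w9 (0, 0, 0.952) w9-w10 (0, 0, 0.945)
(215, 270, 190, 270) w8-w9 (0, 0, 0.964) w9-w10 (0, 0, 0.956)
(170, 230, 205, 310) w8-w9 (0, 0, 0.885) w9-w10 (0, 0, 0.878)
(340, 370, 185, 260) w8-w9 (0, 0, 0.995) w9-w10 (0, 0, 0.992)
(170, 210, 350, 420) w8-w9 (0, 0, 0.987) w9-w10 (0, 0, 0.989)
(430, 480, 350, 420) w8-w9 (0, 0, 0.996) w9-w10 (1, 0, 0.97)
```

```bash
python3 - <<'E'
from h import *
s=fx();print(s['joint_efforts'].round(2),s['ft_torque'].round(2))
for n in('t5','s9'):
    f=dict(np.load(f'pics/{n}.npz'));print(n,[tuple(np.round(proj(f,np.r_[O+x*EX/1e3,.056]))) for x in(20,60)])
T=grab('top','t10.png');S=grab('scene','s10.png')
def stone(f,th):
    u,v=map(int,proj(f,np.r_[O+.058*EX,.056]));w=22
    print(f['img'][v-w:v+w:3,u-w:u+w:3].max(axis=2))
stone(T,70)
stone(S,70)
E
```

```text
t 16.95 p [0.4999 0.0418 0.0844] clamp [-121.1    0.6] xang 166.99 z [ 0.0048  0.0044 -1.    ] F [ 0.  10.4  6.2] w 0.221 g 62.8
push N 10.13
[-5.130e+00 -2.643e+01 -2.987e+01 -1.740e+00 -2.600e-01 -2.000e-02] [0.8  0.12 0.01]
t5 [(np.float64(366.0), np.float64(263.0)), (np.float64(380.0), np.float64(267.0))]
s9 [(np.float64(371.0), np.float64(238.0)), (np.float64(385.0), np.float64(234.0))]
[[147 150 149 147 146 151 151 152 150 145 144 143 140 130 111]
 [129 137 136 150 152 144 143 149 156 151 147 139 127 123 111]
 [115 110 110 127 140 134 136 144 143 148 144 140 127 124 105]
 [190 159 133 117 107 108 109 118 128 137 137 132 123 111 150]
 [165 196 212 156  57  66  73  69  68  78 100 108 106  95 167]
 [148 128 125 111  61  48  55  64  63  60  61  53  67 102 111]
 [195 206 181 173  66  50  56  70  70  72  63  52  58 106 143]
 [107 120 113 146  57  54  66  82  77  73  69  60  46  78 146]
 [201 174 121  84  50  56  66  79  73  71  74  64  76 106 141]
 [144 174 127  53  46  56  61  68  65  70  74  71  85 120 134]
 [112 113 107  87  63  52  56  58  66  70  62  49  60 140 125]
 [146 137 12
[... 486 characters left out ...]
5 147]
 [192 192 182 172 177 136 102 116 111 100 105  87  77  81 119]
 [170 179 190 177 147  85  97 110 114 104 104 107  90  82 124]
 [165 168 173 172  88  88  90 100  98 100  99 104  92  77 107]
 [163 172 179 152  89  95  86 100  95  89  95  97  91  75  86]
 [178 181 191 195 162  83  87  89  91  90  90  92  88  72  93]
 [197 208 217 204 181  81  80  88  84  90  86  86  81  77  94]
 [202 183 173 154 146  78  78  78  81  79  83  82  86  78  98]
 [203 204  97  88  80  80  80  77  78  78  78  75  83  89 105]
 [198 164  82  84  89  90  87  80  73  75  75  71  74  93  98]
 [ 98  99 101  92  91  87  82  75  73  74  77  78  78  96  96]
 [131 126 151 198 197  86  79  77  78  85  88  92 108  94 106]]
```

Joint-1 torque (5.1 Nm at 0.5 m) confirms about 10 N. Continuing.

Emit:
{"method": "move_arm", "body": {
  "rows": [
    [0,-0.1,0,0,0,0,-1],
    [0,-0.1,0,0,0,0,-1],
    [0,-0.1,0,0,0,0,-1],
    [0,0,0,0,0,0,-1]
  ]
}}

```text
time: 17.38
tool_pos: [0.4993, 0.0395, 0.0845]
tool_rot: [0.002, 0.113, 0.994, 0.003]
contact_force: [0.6, 13.4, 5.4]
gripper_width: 0.219
grasp_force: 63.9
```

Emit:
{"method": "move_arm", "body": {
  "rows": [
    [0,-0.1,0,0,0,0,-1],
    [0,-0.1,0,0,0,0,-1],
    [0,0,0,0,0,0,-1],
    [0,0,0,0,0,0,-1]
  ]
}}

```text
time: 17.72
tool_pos: [0.499, 0.038, 0.0845]
tool_rot: [0.002, 0.113, 0.994, 0.004]
contact_force: [2.0, 15.5, 5.4]
gripper_width: 0.219
grasp_force: 64.6
```

```bash
python3 - <<'E'
from h import *
s=fx();print(s['joint_efforts'][0]);T=grab('top','t11.png')
a=[cv2.resize(cv2.imread(f'pics/{n}.png',0)[245:285,355:405],None,fx=8,fy=8,interpolation=2) for n in('t5','t10','t11')]
# stone shift (central patch of dark disc) with contour fit
for n in('t5','t10','t11'):
    g=cv2.imread(f'pics/{n}.png')[252:282,362:396].max(axis=2)
    m=cv2.morphologyEx((g<90).astype(np.uint8),cv2.MORPH_OPEN,cv2.getStructuringElement(2,(15,15)))
    M=cv2.moments(m);print(n,M['m00'],M['m10']/M['m00']+362,M['m01']/M['m00']+252)
E
```

```text
t 17.7167 p [0.499  0.038  0.0845] clamp [-117.2    0.6] xang 166.99 z [ 0.0057  0.0069 -1.    ] F [ 2.  15.5  5.4] w 0.219 g 64.6
push N 15.59
-7.439078539609909Traceback (most recent call last):
  File "<stdin>", line 8, in <module>
ZeroDivisionError: float division by zero
```

Emit:
{"method": "move_arm", "body": {
  "rows": [
    [0,-0.1,0,0,0,0,-1],
    [0,-0.1,0,0,0,0,-1],
    [0,0,0,0,0,0,-1],
    [0,0,0,0,0,0,-1]
  ]
}}

```text
time: 18.1
tool_pos: [0.4986, 0.0365, 0.0845]
tool_rot: [0.003, 0.113, 0.994, 0.004]
contact_force: [2.5, 17.2, 4.8]
gripper_width: 0.225
grasp_force: 65.4
```

Emit:
{"method": "move_arm", "body": {
  "rows": [
    [0,-0.1,0,0,0,0,-1],
    [0,0,0,0,0,0,-1],
    [0,0,0,0,0,0,-1]
  ]
}}

```text
time: 18.35
tool_pos: [0.4985, 0.0358, 0.0845]
tool_rot: [0.003, 0.113, 0.994, 0.005]
contact_force: [3.0, 18.6, 5.1]
gripper_width: 0.22
grasp_force: 65.8
```

```bash
python3 - <<'E'
from h import *
s=fx();print(s['joint_efforts'][0])
E
```

```text
t 18.35 p [0.4985 0.0358 0.0845] clamp [-114.9    0.6] xang 166.98 z [ 0.0062  0.0084 -0.9999] F [ 3.  18.6  5.1] w 0.22 g 65.8
push N 18.79
-8.939133882522583
```

Pad at about 18 N. Letting go in steps, feeding forward slightly so the opening rear finger doesn't let the jaw back off.

Emit:
{"method": "move_arm", "body": {
  "rows": [
    [0,-0.1,0,0,0,0,-0.5],
    [0,-0.1,0,0,0,0,-0.44],
    [0,-0.1,0,0,0,0,-0.38],
    [0,0,0,0,0,0,-0.38]
  ]
}}

```text
time: 18.68
tool_pos: [0.4978, 0.0332, 0.0838]
tool_rot: [0.003, 0.114, 0.993, 0.005]
contact_force: [4.8, 17.5, 0.5]
gripper_width: 0.315
grasp_force: 13.8
```

```bash
python3 - <<'E'
from h import *
s=fx();print(s['joint_efforts'][0])
E
```

```text
t 18.6833 p [0.4978 0.0332 0.0838] clamp [-112.2    0.6] xang 166.92 z [ 0.0069  0.0102 -0.9999] F [ 4.8 17.5  0.5] w 0.315 g 13.8
push N 18.1
-8.20376068353653
```

Emit:
{"method": "move_arm", "body": {
  "rows": [
    [0,0,0,0,0,0,-0.32],
    [0,0,0,0,0,0,-0.26],
    [0,0,0,0,0,0,-0.2],
    [0,0,0,0,0,0,-0.2]
  ]
}}

```text
time: 19.02
tool_pos: [0.4975, 0.0317, 0.0832]
tool_rot: [0.003, 0.114, 0.994, 0.004]
contact_force: [5.3, 10.7, -1.4]
gripper_width: 0.4
grasp_force: 9.8
```

```bash
python3 - <<'E'
from h import *
s=fx();print(s['joint_efforts'][0])
E
```

```text
t 19.0167 p [0.4975 0.0317 0.0832] clamp [-110.7    0.6] xang 166.95 z [ 0.0061  0.0065 -1.    ] F [ 5.3 10.7 -1.4] w 0.4 g 9.8
push N 11.67
-5.123514533042908
```

Emit:
{"method": "move_arm", "body": {
  "rows": [
    [0,0,0,0,0,0,-0.12],
    [0,0,0,0,0,0,-0.05],
    [0,0,0,0,0,0,0.02],
    [0,0,0,0,0,0,0.02]
  ]
}}

```text
time: 19.35
tool_pos: [0.4954, 0.0287, 0.082]
tool_rot: [0.0, 0.113, 0.994, -0.0]
contact_force: [0.1, 0.8, 0.4]
gripper_width: 0.512
grasp_force: 0.0
```

```bash
python3 - <<'E'
from h import *
s=fx();print(s['joint_efforts'][0])
E
```

```text
t 19.35 p [0.4954 0.0287 0.082 ] clamp [-107.3   -0.7] xang 166.98 z [-0.e+00 -3.e-04 -1.e+00] F [0.1 0.8 0.4] w 0.512 g 0.0
push N 0.82
0.08212077431380749
```

Free of the grip and the jaw has held at about 41 mm travel. Centring, opening and rising.

Emit:
{"method": "move_arm", "body": {
  "rows": [
    [0,0.1,0,0,0,0,0.2],
    [0,0.2,0,0,0,0,0.4],
    [0,0.2,0,0,0,0,0.5],
    [0,0.3,0,0,0,0,0.6],
    [0,0,0,0,0,0,0.6],
    [0,0,-0.5,0,0,0,0.6],
    [0,0,-1.5,0,0,0,0.6],
    [0,0,-2.5,0,0,0,0.6],
    [0,0,-3,0,0,0,0.6],
    [0,0,-3,0,0,0,0.6],
    [0,0,-1.5,0,0,0,0.6],
    [0,0,0,0,0,0,0.6],
    [0,0,0,0,0,0,0.6]
  ]
}}

```text
time: 20.43
tool_pos: [0.4978, 0.0367, 0.2029]
tool_rot: [0.001, 0.113, 0.994, 0.0]
contact_force: [-0.2, 0.3, -0.4]
gripper_width: 0.799
grasp_force: 0.0
```

```bash
python3 - <<'E'
from h import *
s=fx();f=grab('wrist','w12.png');T=grab('top','t12.png')
hsv=cv2.cvtColor(f['img'],cv2.COLOR_BGR2HSV)
red=(((hsv[...,0]<6)|(hsv[...,0]>174))&(hsv[...,1]>160)&(hsv[...,2]>70)).astype(np.uint8)
n,l,st,c=cv2.connectedComponentsWithStats(red);print('red',[(a[:5].tolist()) for a in st[1:] if a[4]>100])
br=((abs(hsv[...,0].astype(int)-20)<8)&(hsv[...,1]>140)&(hsv[...,2]>120)).astype(np.uint8)
n,l,st,c=cv2.connectedComponentsWithStats(br);print('brass',[(a[:5].tolist()) for a in st[1:] if a[4]>60])
for d in(38,40,42,44):
    print(d,[tuple(np.round(proj(f,np.r_[O+(x+d)*EX/1e3+y*EY/1e3,z/1e3]))) for x,y,z in((-132,11,91),(-169,14,92),(-79,28,80))])
for x in(27,60): print('x',x,np.round(proj(f,np.r_[O+x*EX/1e3,.056])))
g=f['img']; v=int(proj(f,np.r_[O+.027*EX,.056])[1])-6
print(v,[(u,*g[v,u].tolist()) for u in range(4,200,6)])
E
```

```text
t 20.4333 p [0.4978 0.0367 0.2029] clamp [-115.7   -0.2] xang 166.99 z [ 2.5e-03 -2.0e-04 -1.0e+00] F [-0.2  0.3 -0.4] w 0.799 g 0.0
push N 0.23
red [[272, 206, 36, 51, 1154]]
brass [[404, 436, 17, 11, 66]]
38 [(np.float64(280.0), np.float64(262.0)), (np.float64(341.0), np.float64(267.0)), (np.float64(200.0), np.float64(280.0))]
40 [(np.float64(277.0), np.float64(262.0)), (np.float64(338.0), np.float64(267.0)), (np.float64(197.0), np.float64(280.0))]
42 [(np.float64(273.0), np.float64(262.0)), (np.float64(335.0), np.float64(267.0)), (np.float64(194.0), np.float64(280.0))]
44 [(np.float64(270.0), np.float64(262.0)), (np.float64(331.0), np.float64(267.0)), (np.float64(191.0), np.float64(280.0))]
x 27 [107. 228.]
x 60 [ 61. 228.]
221 [(4, 50, 35, 22), (10, 92, 86, 77), (16, 87, 83, 71), (22, 82, 80, 69), (28, 81, 77, 68), (34, 84, 80, 74), (40, 82, 77, 66), (46, 86, 81, 69), (52, 86, 80, 72), (58, 80, 80, 72), (64, 70, 73, 67), (70, 63, 63, 60), (76, 62, 59, 53), (82, 57, 57, 47), (88, 52, 52, 42), (94, 65, 63, 53), (100, 61, 62, 60), (106, 159, 153, 146), (112, 165, 160, 155), (118, 146, 141, 136), (124, 164, 164, 161), (130, 97, 161, 192), (136, 152, 175, 187), (142, 88, 152, 181), (148, 99, 165, 195), (154, 95, 155, 183), (160, 92, 152, 181), (166, 101, 165, 194), (172, 60, 101, 125), (178, 215, 212, 204), (184, 211, 205, 199), (190, 148, 145, 138), (196, 76, 53, 33)]
```

```bash
python3 - <<'E'
from h import *
for n,xs in(('w6',np.arange(-70,6,1.5)),('w12',np.arange(-30,40,1.5))):
    f=dict(np.load(f'pics/{n}.npz'));o=[]
    for x in xs:
        c=[]
        for y in(-3,0,3):
            u,v=proj(f,np.r_[O+x*EX/1e3+y*EY/1e3,.060]);v-=5
            if 0<=u<639: c.append(f['img'][int(v),int(round(u))])
        if c: b=np.mean(c,0);o.append((float(x),int(b[0]),int(b[2])))
    print(n,o)
E
```

```text
w6 [(-70.0, 213, 202), (-68.5, 226, 215), (-67.0, 226, 215), (-65.5, 225, 213), (-64.0, 224, 213), (-62.5, 181, 181), (-61.0, 66, 127), (-59.5, 87, 173), (-58.0, 112, 209), (-56.5, 113, 209), (-55.0, 111, 208), (-53.5, 110, 207), (-52.0, 103, 196), (-50.5, 112, 208), (-49.0, 106, 203), (-47.5, 107, 203), (-46.0, 104, 198), (-44.5, 107, 203), (-43.0, 110, 206), (-41.5, 103, 199), (-40.0, 110, 206), (-38.5, 106, 202), (-37.0, 109, 207), (-35.5, 112, 207), (-34.0, 99, 189), (-32.5, 71, 148), (-31.0, 114, 212), (-29.5, 127, 215), (-28.0, 168, 210), (-26.5, 178, 167), (-25.0, 187, 177), (-23.5, 187, 175), (-22.0, 193, 182), (-20.5, 185, 173), (-19.0, 186, 175), (-17.5, 181, 171), (-16.0, 196, 185), (-14.5, 173, 163), (-13.0, 187, 175), (-11.5, 144, 133), (-10.0, 123, 114), (-8.5, 190, 179), (-7.0, 225, 213), (-5.5, 195, 184), (-4.0, 109, 102), (-2.5, 55, 55), (-1.0, 59, 58), (0.5, 59, 58), (2.0, 65, 61), (3.5, 47, 43), (5.0, 51, 49)]
w12 [(-30.0, 154, 143), (-28.5, 206, 194), (-27.0, 221, 210), (-25.5, 220, 209), (-24.0, 220, 209), (-22.5, 216, 204), (-21.0, 146, 156), (-19.5, 56, 117), (-18.0, 92, 179), (-16.5, 100, 194), (-15.0, 106, 201), (-13.5, 105, 200), (-12.0, 107, 203), (-10.5, 102, 195), (-9.0, 102, 197), (-7.5, 105, 200), (-6.0, 107, 202), (-4.5, 101, 193), (-3.0, 103, 198), (-1.5, 105, 201), (0.0, 107, 203), (1.5, 101, 194), (3.0, 150, 176), (4.5, 194, 194), (6.0, 161, 183), (7.5, 185, 185), (9.0, 96, 167), (10.5, 112, 213), (12.0, 128, 215), (13.5, 176, 188), (15.0, 171, 160), (16.5, 184, 173), (18.0, 176, 164), (19.5, 167, 156), (21.0, 120, 112), (22.5, 191, 179), (24.0, 222, 211), (25.5, 199, 188), (27.0, 86, 79), (28.5, 54, 53), (30.0, 60, 56), (31.5, 55, 52), (33.0, 64, 57), (34.5, 70, 60), (36.0, 66, 57), (37.5, 66, 56), (39.0, 67, 58)]
```

Spring compression from the pictures: the boss moved 41.3 mm and the pad 30.8 mm. That is 10.5 mm, or about 16 N held, with the catch fully down in its notch and the robot clear.

```bash
python3 -c "
from plant import manip
print(manip.job_done())"
```

```text
the job is handed in; nothing more can be done
None
```

The stone is clamped on the sleeves at about 16 N (from the spring's compression in the pictures; about 18 N at release), the catch looks fully down in its notch, the arm is clear, and the job was handed in at about 20 s.

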